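Clear the roller track, roll the tool box under the gate to the stop, store it in the tray

TASK

First take the stray wooden block off the roller track and put it down on one of the bench tops, out of the way. Then roll the plywood tool box along the rollers, under the height gate, right up against the end stop; from there lift it off and lay it flat in the empty bay of the two-bay tray on the other bench. Leave the oil bottle, the glue bottle, the mug and the block already in the tray where they stand.

Things in the scene. Friction and masses are not known exactly. Their poses are not given: they have to be found in the camera images.
- track: Bare metal roller track, 330 mm long, fixed on the right-hand bench. Origin: on the bench top under its middle; x runs along the track to the end stop, y across, z up. Twelve free rollers (20 mm thick, 26 mm apart) carry loads at z = 60 mm; a pushed load rolls easily and may coast a little. Side rails to y = +-58 mm, top at z = 56 mm; feet to y = +-67 mm.
- guide_rods (a point): Point half-way between the track's two fixed guide rods at mid length, at the height of their tops (z = 73 mm). The rods run the length of the track on both sides of the load, 63 mm apart inside, 75 mm outside: fingers beside a load must stay above 73 mm. Axes as the track's.
- gate_bar (a point): Middle of the underside of the fixed height gate's crossbar over the track (track x = 0, z = 119 mm). The bar is 14 mm square, its top at z = 133 mm; its two posts stand at y = +-56 mm (14 mm along the track, 8 mm thick). The tool box passes below it with 9 mm to spare. Axes as the track's.
- stop_face (a point): Middle of the end stop's face at roller-top height (track x = +158 mm, z = 60 mm); the fixed stop plate is 104 mm wide and its top is at z = 90 mm. Axes as the track's. With the tool box against it the box's centre is 60 mm before this point.
- toolbox_center (a point): Centre of the loose plywood slide-lid tool box, 120 mm long (its x axis, along the track at the start), 54 mm wide, 50 mm high, 0.3 to 0.65 kg. It starts on the rollers before the gate (between its guide rods with 4 to 5 mm of play each side), resting with its centre 85 mm above the bench.
- offcut_center (a point): Centre of the stray plain wooden block lying on the rollers between gate and stop: 50 x 62 x 45 mm (its x, y, z), about 0.09 kg; its 62 mm side lies about along the track, its 50 mm side across it. The right-hand bench top (z = 0) begins at world x = 0.33 m and spans y below -0.10 m; the strip of it on the robot's side of the track is free but for the oil bottle.
- tray: Low wooden two-bay tray, 150 x 167 mm (x, y), fixed on the left-hand bench, turned any way. Origin: at its middle, at bench-top height; x runs along the bays, y across them, z up. Floor at z = 16 mm, tops of all walls (5 mm thick) at z = 34 mm.
- empty_bay (a point): Centre of the empty bay's floor (tray y = +40.5 mm, z = 16 mm), axes as the tray's. The bay is 140 mm (x) by 76 mm (y) inside, 18 mm deep. The box may lie in it either way round.
- offcut_a: Plain wooden block already lying in the tray's other bay, loose, 46 x 85 x 32 mm (its x, y, z), its long side along the bay; origin at the centre of its underside. To be left alone.
- camellia_oil: Small oil bottle, 41 mm round, 118 mm tall, standing beside the track's start on the robot's side; origin at the centre of its underside. To be left alone.
- wood_glue: Glue bottle, 59 mm round, 182 mm tall, standing on the far side of the track; origin at the centre of its underside. To be left alone.
- mug: Mug, about 78 mm round, 101 mm tall with a handle at its +y side (116 mm overall), on the left-hand bench; origin at the centre of its underside. To be left alone.

How it is judged:
On the way, in this order (a step that is already met when the one before it is completed fails the run):
1. the stray block is off the track, down on a bench top (height (world z) of offcut_center between 0.015 and 0.05 m and horizontal distance between offcut_center and tray above 0.115 m), for 0.1 s.
2. the tool box is passing under the gate, on the rollers (z of toolbox_center in the frame of track between 0.08 and 0.09 m and y of toolbox_center in the frame of track between -0.012 and 0.012 m and x of toolbox_center in the frame of track between -0.035 and 0.035 m), for 0.05 s.
3. the tool box has rolled up against the end stop, still on the rollers (z of toolbox_center in the frame of track between 0.08 and 0.09 m and y of toolbox_center in the frame of track between -0.012 and 0.012 m and x of toolbox_center in the frame of track above 0.093 m), for 0.2 s.
At the end, for the whole second after the job is handed in: The tool box lies flat and at rest on the floor of the empty bay (within its walls, upright within 0.08 rad), and the stray block rests on a bench top, off the track and not in or on the tray (at least 115 mm from the tray's middle) (all of step 1 and x of toolbox_center in the frame of empty_bay between -0.014 and 0.014 m and y of toolbox_center in the frame of empty_bay between -0.015 and 0.015 m and z of toolbox_center in the frame of empty_bay between 0.019 and 0.03 m and angle between toolbox_center's own z axis and vertical below 0.08 rad and angle between the x axis of toolbox_center and the x axis of tray, either way round below 0.3 rad and linear speed of each of toolbox, offcut_b below 0.02 m/s); the robot touches nothing.
It fails at once if the oil bottle is knocked over or shifted more than 30 mm (distance of camellia_oil from where it was at the start of the episode above 0.03 m or angle between camellia_oil's own z axis and vertical above 0.3 rad).
It fails at once if the glue bottle is knocked over or shifted more than 30 mm (distance of wood_glue from where it was at the start of the episode above 0.03 m or angle between wood_glue's own z axis and vertical above 0.3 rad).
It fails at once if the mug is knocked over or shifted more than 30 mm (distance of mug from where it was at the start of the episode above 0.03 m or angle between mug's own z axis and vertical above 0.3 rad).
It fails at once if the block in the tray is knocked over or shifted more than 25 mm (distance of offcut_a from where it was at the start of the episode above 0.025 m or angle between offcut_a's own z axis and vertical above 0.3 rad).
It fails at once if the tool box is tipped by more than 0.5 rad (angle between toolbox_center's own z axis and vertical above 0.5 rad).
It also fails if it takes over 72 s, if anything falls off the work surface, if the arm or the gripper's body presses on something with over 40 N, if the wrist force passes 120 N, or if a joint passes its speed limit or range.

ROBOT

A 7-joint arm with a two-finger parallel gripper is mounted at the origin on a cart in front of the work surface, level with it; the furniture and walls round the work are solid. World frame = base frame: x ahead of the robot, y to its left, z up, the work surface at z = 0. Lengths are in m, angles in rad, forces in N, time in s.
With the tool pointing down it reaches from about 0.425 to 0.925 m from the base axis. Payload 6.8 kg.
Tool frame: the origin (TCP) lies at the very end of the fingers, on their centre line; the grasp point (between the pads) lies 19 mm behind it; x points along the fingers, y is the direction in which the jaws open and shut, and the axes are right-handed (so a half turn about x gives the same grasp; the last joint's range is limited). The gripper opens to 85 mm and grips with 20 to 120 N. Pads are 22 mm wide; open, the fingers measure 114 mm over their backs; the gripper's body (76 mm by 85 mm) begins 54 mm behind the grasp point. The pads swing forward as they close: fully open they stand 13 mm farther back than shut.
Start: joints at [-1.21, 0.477, 0.022, 1.555, -0.011, 1.109, -0.083], TCP at [0.305, 0.602, 0.231] pointing down, gripper open.
Joint ranges: [-2.96, 2.96], [-0.34, 2.1], [-1.41, 1.46], [0.24, 2.44], [-1.37, 4.51], [0.17, 1.92], [-2.96, 2.96]. Speed limits (rad/s): [2.39, 2.39, 3.14, 3.14, 3.14, 3.14, 3.14].

INTERFACE

Orientations are given as a rotation vector (axis times angle).
In Python, from bench import get_obs, grab_frame, camera_info, hand_in gives the robot as it stands.
- The arm moves only by the tool apply_moves, never from a script. Its argument "series" is text: rows parted by semicolons, each of 7 numbers parted by spaces: the turn, a rotation vector about the tool's x, y, z in rad, then the shift along the tool's x, y, z in m, then the opening, from 0 (shut) to 1 (fully open). In form: wx wy wz tx ty tz hand; .... A call has 1 to 12 rows; each row is the pose to reach, as a shift and turn from the pose commanded when the call began, along the tool's axes at that moment; what a row does not reach only later rows make up. A row lasts 1/8 s, in which the tool goes at most 62.5 mm and 10.7 degrees, less where a joint would pass 70% of its speed; a pose out of reach is approached as far as the arm can. A call with a gripper value outside its range is refused whole. The fingers move at their own pace and stop on an object; "force" is the grip in N (left out, the last holds). Time passes only in rows, so rows that repeat a pose let the fingers close. It gives the time, the measured TCP pose, the force and the opening at its end, in the units of the state.
- get_obs(): the state, without advancing time (a new reading comes with each control period).
- grab_frame(name): name is "scene" or "top"; returns the picture (400x640x3 uint8, blue, green, red); there is no depth.
- camera_info(name): a dict with "fov_y" (degrees; the focal length in pixels is half the picture's height over the tangent of half this angle, whatever the lens; pixels are square), "cx", "cy" (the principal point, pixels), "rvec" (rotation vector, rad) and "tvec" (3), from world to camera coordinates, as OpenCV has them. Camera axes: x right, y down, z forward; pixel columns grow to the right and rows downward; lengths in m; the calibration is good to about 2 mm. A picture is of the moment at which its call begins. camera_info takes no time and is no camera call.
- hand_in(): hands the job in, once; it reports no verdict.
The state is a dict: "clock": time; "joints": joint angles; "qvel": joint speeds; "tau": joint torques, N m; "tcp_pos": TCP position; "orientation": TCP orientation; "contact_force": force on the tool from outside, world axes, zero at the start; "moment": the same for the moment, N m; "grip_width": finger opening in m.
Only numpy, scipy, OpenCV 4.12 (cv2) and the standard library are available. Lean on these libraries where they do the work, as an engineer would, in place of code of your own. Each camera call takes 0.05 s, during which the arm holds its last target.

## Working session

There is one attempt and no reset: what is moved stays moved. The work goes in short steps, Python scripts to look and compute and a tool call to move; the robot and the scene stay as the last step left them, time stands still between calls to the robot, and variables do not carry over. Pictures are saved under pics/ and viewed, and the job is handed in when it is done.

Besides the shell and the picture viewer there is one more tool, called after "Emit:" by a JSON object that holds its "api" and its "payload", one argument or row to a line. apply_moves: Moves the arm, as the interface text tells. Its arguments: {"type":"object","properties":{"series":{"type":"string"},"force":{"type":"number"}},"required":["series"]}

```bash
ls; mkdir -p pics
python3 - <<'E'
from bench import *
import cv2
print(get_obs())
for n in("scene","top"):
    print(n,camera_info(n)); cv2.imwrite(f"pics/{n}0.png",grab_frame(n))
E
```

```text
pics
{'clock': 0.0, 'joints': array([-1.21010576,  0.4778072 ,  0.02234728,  1.55647361, -0.01154217,
        1.10931135, -0.08313172]), 'qvel': array([-0.000224  , -0.00029967,  0.00117462, -0.00098398, -0.00156046,
       -0.00093937,  0.00064535]), 'tau': array([ 7.69035742e-04, -5.96472037e+01,  1.60818145e+00, -2.81189364e+01,
        1.25370894e-02,  9.39666963e-03, -9.69711692e-06]), 'tcp_pos': array([0.30470264, 0.60162991, 0.23031175]), 'orientation': array([ 0.36616258,  1.53968964, -0.36907841]), 'contact_force': array([-0.65447704,  0.53082651,  0.55535504]), 'moment': array([ 0.005511  , -0.03946776, -0.01797055]), 'grip_width': 0.08545946437545082}
scene {'fov_y': 53.74530929016827, 'cx': 314.77400768372917, 'cy': 192.0900093329637, 'rvec': array([ 2.03716236, -1.21950335,  0.55543978]), 'tvec': array([-0.24819838,  0.37180899,  1.03420158])}
top {'fov_y': 48.64163655294681, 'cx': 321.2753657274681, 'cy': 208.9884033097438, 'rvec': array([ 2.15796233, -2.13867145,  0.15436089]), 'tvec': array([-0.00942411,  0.55208389,  1.4913436 ])}
```

View pics/scene0.png

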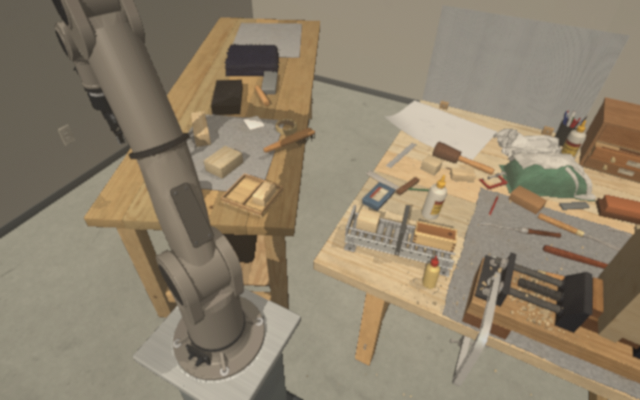

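View pics/top0.png

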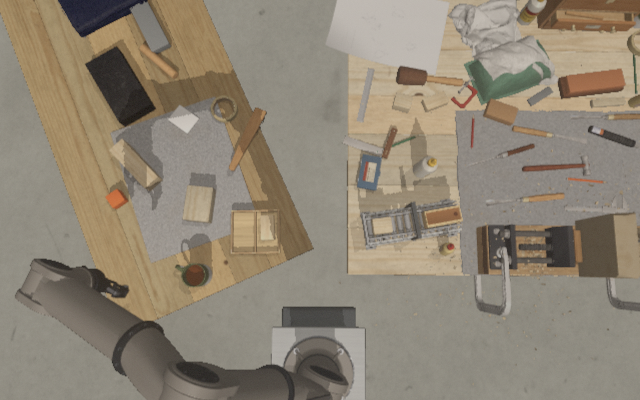

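```bash
cat > h.py <<'E'
import numpy as np, cv2
from bench import *
def cam(n):
    c=camera_info(n); f=200/np.tan(np.radians(c['fov_y'])/2)
    R=cv2.Rodrigues(c['rvec'])[0]; K=np.array([[f,0,c['cx']],[0,f,c['cy']],[0,0,1.]])
    return K,R,np.array(c['tvec'])
def ray(n,uv):
    K,R,t=cam(n); d=R.T@np.linalg.solve(K,np.array([uv[0],uv[1],1.])); return -R.T@t,d
def onz(n,uv,z):
    o,d=ray(n,uv); return o+d*(z-o[2])/d[2]
def proj(n,p):
    K,R,t=cam(n); q=K@(R@np.asarray(p,float)+t); return q[:2]/q[2]
def tri(uv1,uv2):
    o1,d1=ray('top',uv1);o2,d2=ray('scene',uv2)
    A=np.c_[d1,-d2]; s=np.linalg.lstsq(A,o2-o1,rcond=None)[0]
    a=o1+s[0]*d1;b=o2+s[1]*d2; return (a+b)/2,np.linalg.norm(a-b)
def crop(src,x0,y0,w,h,k,out):
    im=cv2.imread(src) if isinstance(src,str) else src
    c=cv2.resize(im[y0:y0+h,x0:x0+w],None,fx=k,fy=k,interpolation=cv2.INTER_CUBIC)
    for i in range(0,w,10):
        cv2.putText(c,str(x0+i),(i*k,8),0,.3,(0,0,255),1); cv2.line(c,(i*k,10),(i*k,14),(0,0,255),1)
    for j in range(0,h,10):
        cv2.putText(c,str(y0+j),(0,j*k+4),0,.3,(0,0,255),1)
    cv2.imwrite(out,c)
E
python3 - <<'E'
from h import *
crop('pics/top0.png',355,190,110,75,7,'pics/t_track.png')
crop('pics/top0.png',170,170,150,120,5,'pics/t_tray.png')
crop('pics/scene0.png',335,170,130,120,5,'pics/s_track.png')
crop('pics/scene0.png',190,140,110,80,7,'pics/s_tray.png')
for n in('top','scene'):print(cam(n)[0][0,0],ray(n,(320,200)))
print(onz('top',(441,216),.11),onz('top',(383,226),.105),onz('top',(267,230),.03))
E
```

```text
442.52212124066995 (array([ 0.33537773, -0.00335242,  1.55451012]), array([ 0.16170025,  0.00233759, -0.98705037]))
394.6882895484351 (array([-0.34627325, -0.45074877,  0.97279888]), array([ 0.65326773,  0.3212851 , -0.68599863]))
[ 0.52231182 -0.39871918  0.11      ] [ 0.48803472 -0.20809148  0.105     ] [0.47841703 0.18243578 0.03      ]
```

View pics/t_track.png

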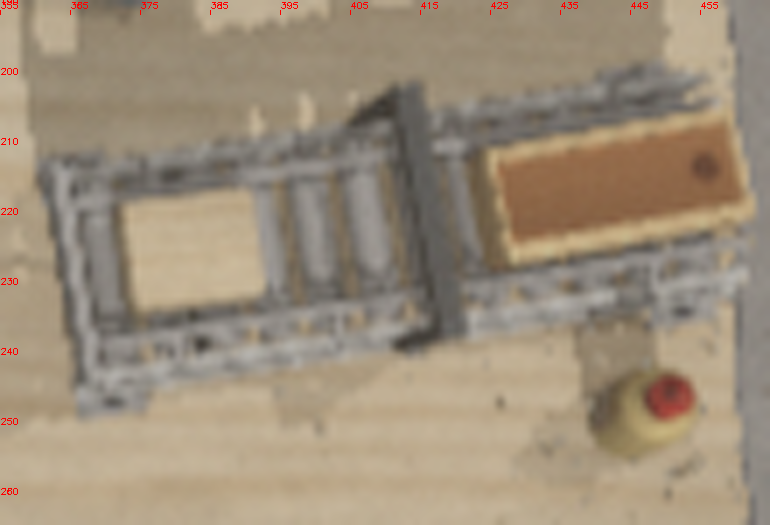

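View pics/t_tray.png

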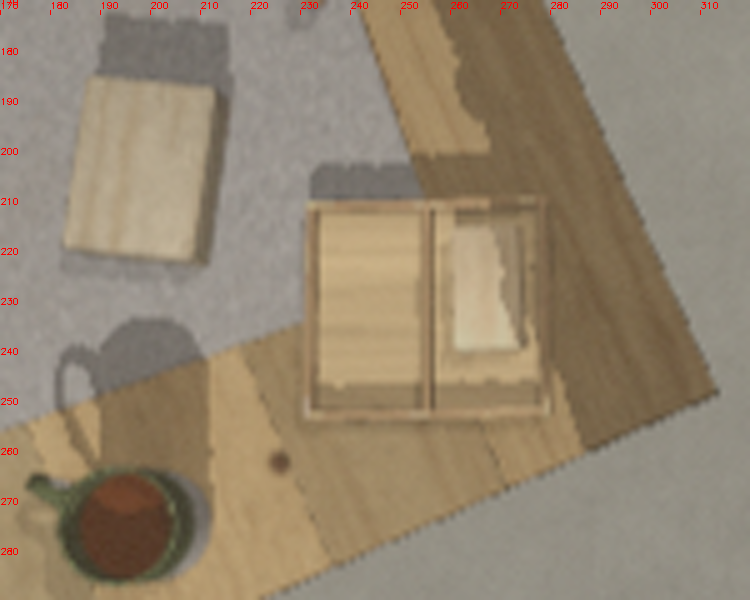

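View pics/s_track.png

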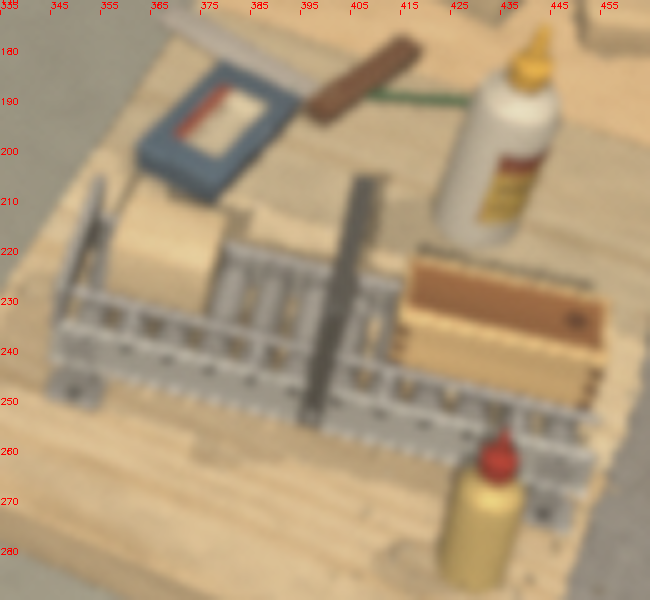

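View pics/s_tray.png

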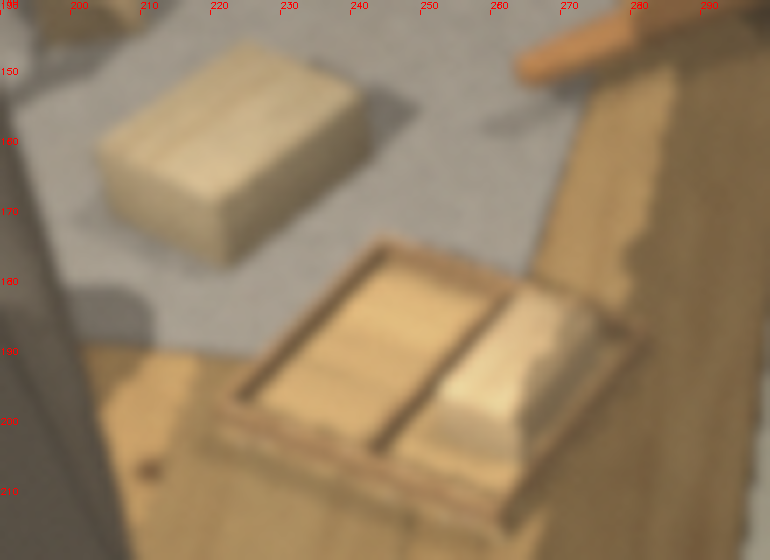

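Run:
```python
from h import *
def T(X,Y,x0,y0,k): return np.array([(X+.5)/k-.5+x0,(Y+.5)/k-.5+y0])
# top corners in top view
tb=[T(*p,355,190,7) for p in[(487,150),(730,108),(757,215),(510,265)]]
ob=[T(*p,355,190,7) for p in[(120,200),(250,185),(268,293),(137,313)]]
tr=[T(*p,170,170,5) for p in[(307,200),(545,198),(549,412),(306,416)]]
tbs=[T(*p,335,170,5) for p in[(416,255),(607,298),(585,398),(396,328)]]
obs_=[T(*p,335,170,5) for p in[(125,180),(230,205),(215,262),(104,235)]]
trs=[T(*p,190,140,7) for p in[(385,236),(645,343),(500,530),(220,405)]]
for nm,a,b,z in(('tb',tb,tbs,.11),('ob',ob,obs_,.105),('tr',tr,trs,.034)):
    P=np.array([onz('top',u,z) for u in a]); print(nm,'onz c',P.mean(0).round(4))
    L=[np.linalg.norm(P[i]-P[(i+1)%4]) for i in range(4)]; print(' sides',np.round(L,4))
    for i in range(4):
        d=P[(i+1)%4]-P[i]; print('  ang',np.degrees(np.arctan2(d[1],d[0])).round(1),end='')
    Q=[tri(u,v) for u,v in zip(a,b)]; print('\n tri',[ (q[0].round(3),round(q[1],4)) for q in Q], np.mean([q[0] for q in Q],0).round(4))
# gate bar top, ends
for p in [(405,85),(450,335)]: print('gate',onz('top',T(*p,355,190,7),.133).round(4))
# gate bar centre line
# stop plate: top edge
for p in [(62,170),(90,375)]: print('stop top',onz('top',T(*p,355,190,7),.09).round(4))
# bottle cap
print('oil cap',onz('top',T(670,397,355,190,7),.113).round(4), onz('scene',T(480,580,335,170,5),0.0))
```

```text
tb onz c [ 0.5227 -0.4063  0.11  ]
 sides [0.1171 0.0519 0.1192 0.0551]
  ang -79.6  ang -167.9  ang 101.9  ang 9.9
 tri [(array([ 0.54 , -0.346,  0.106]), np.float64(0.0037)), (array([ 0.56 , -0.459,  0.107]), np.float64(0.0007)), (array([ 0.51 , -0.473,  0.077]), np.float64(0.015)), (array([ 0.485, -0.355,  0.098]), np.float64(0.0016))] [ 0.5237 -0.4085  0.0969]
ob onz c [ 0.4915 -0.2057  0.105 ]
 sides [0.0619 0.0516 0.0624 0.0538]
  ang -82.9  ang -171.3  ang 99.2  ang 8.1
 tri [(array([ 0.512, -0.169,  0.111]), np.float64(0.0029)), (array([ 0.521, -0.233,  0.111]), np.float64(0.0028)), (array([ 0.471, -0.242,  0.11 ]), np.float64(0.0046)), (array([ 0.459, -0.177,  0.113]), np.float64(0.0016))] [ 0.491  -0.2052  0.1111]
tr onz c [0.4751 0.2234 0.034 ]
 sides [0.1651 0.148  0.1662 0.1493]
  ang -89.0  ang -177.7  ang 91.5  ang 1.9
 tri [(array([0.549, 0.31 , 0.026]), np.float64(0.0015)), (array([0.553, 0.146, 0.016]), np.float64(0.0027)), (array([0.404, 0.139, 0.014]), np.float64(0.0001)), (array([0.4  , 0.304, 0.026]), np.float64(0.0024))] [0.4764 0.225  0.0206]
gate [ 0.5654 -0.3008  0.133 ]
gate [ 0.4492 -0.3191  0.133 ]
stop top [ 0.5298 -0.1453  0.09  ]
stop top [ 0.4322 -0.1581  0.09  ]
oil cap [ 0.4229 -0.4252  0.113 ] [ 0.41100855 -0.44635672  0.        ]
```

```bash
cat >> h.py <<'E'
from scipy.spatial.transform import Rotation as Ro
def pose():
    o=get_obs(); return np.array(o['tcp_pos']),Ro.from_rotvec(o['orientation']),o
def down(deg):
    a=np.radians(deg); c,s=np.cos(a),np.sin(a)
    return Ro.from_matrix(np.array([[0,c,s],[0,s,-c],[-1,0,0]]))
def rel(p,deg,base=None):
    P,R,o=pose()
    return np.r_[(R.inv()*down(deg)).as_rotvec(), R.inv().apply(np.asarray(p)-P)]
O=np.array([.5073,-.310,0]); TH=np.radians(99.3)
UX=np.array([np.cos(TH),np.sin(TH),0]); UY=np.array([-np.sin(TH),np.cos(TH),0])
def tw(x,y,z): return O+x*UX+y*UY+np.array([0,0,z])
def wt(p): d=np.asarray(p)-O; return np.array([d@UX,d@UY,p[2]])
def st():
    P,R,o=pose(); M=R.as_matrix()
    print('t',round(o['clock'],2),'P',P.round(4),'track',wt(P).round(4),'yaw',np.degrees(np.arctan2(M[1,1],M[0,1])).round(2),'tilt',M[:,0].round(3),'F',o['contact_force'].round(1),'w',round(o['grip_width'],4),'J',o['joints'].round(2))
def way(*ts):
    for p,d in ts: print(np.asarray(p).round(3),d,'->',rel(p,d).round(4))
E
python3 - <<'E'
from h import *
st()
b=tw(.1055,-.0013,.2)
print(b)
for d in(9.3,-170.7): way(((.5,.42,.28),d),((.55,0,.28),d),(b,d))
E
```

```text
t 0.1 P [0.3048 0.6017 0.2304] track [0.9324 0.0525 0.2304] yaw 63.14 tilt [-0.001 -0.001 -1.   ] F [ 0.6 -0.4  0.3] w 0.0856 J [-1.21  0.48  0.02  1.56 -0.01  1.11 -0.08]
[ 0.49153371 -0.20567664  0.2       ]
[0.5  0.42 0.28] 9.3 -> [ 9.397e-01  9.000e-04  1.400e-03 -4.940e-02 -7.400e-02  2.563e-01]
[0.55 0.   0.28] 9.3 -> [ 9.397e-01  9.000e-04  1.400e-03 -4.880e-02 -4.261e-01  4.906e-01]
[ 0.492 -0.206  0.2  ] 9.3 -> [ 9.397e-01  9.000e-04  1.400e-03  3.150e-02 -6.358e-01  5.314e-01]
[0.5  0.42 0.28] -170.7 -> [-2.2019e+00 -1.7000e-03  1.0000e-03 -4.9400e-02 -7.4000e-02  2.5630e-01]
[0.55 0.   0.28] -170.7 -> [-2.2019e+00 -1.7000e-03  1.0000e-03 -4.8800e-02 -4.2610e-01  4.9060e-01]
[ 0.492 -0.206  0.2  ] -170.7 -> [-2.2019e+00 -1.7000e-03  1.0000e-03  3.1500e-02 -6.3580e-01  5.3140e-01]
```

Emit:
{"api": "apply_moves", "payload": {
  "series": "0.18 0 0 -0.02 -0.02 0.06 1;0.36 0 0 -0.04 -0.04 0.115 1;0.54 0 0 -0.05 -0.055 0.17 1;0.72 0 0 -0.05 -0.07 0.225 1;0.9 0 0 -0.05 -0.1 0.275 1;0.94 0 0 -0.05 -0.145 0.31 1;0.94 0 0 -0.05 -0.19 0.345 1;0.94 0 0 -0.05 -0.235 0.38 1;0.94 0 0 -0.05 -0.28 0.41 1;0.94 0 0 -0.05 -0.33 0.44 1;0.94 0 0 -0.05 -0.38 0.47 1;0.94 0 0 -0.05 -0.426 0.49 1",
  "force": 40
}}

```text
clock: 1.6
tcp_pos: [0.5494, -0.0018, 0.2811]
orientation: [1.09, 1.281, -1.09]
contact_force: [-0.2, -0.8, 0.4]
grip_width: 0.0856
```

Run:
```python
from h import *
st()
way((tw(.1055,-.0013,.2),9.3),(tw(.1055,-.0013,.14),9.3),(tw(.1055,-.0013,.08),9.3))
```

```text
t 1.6 P [ 0.5494 -0.0018  0.2811] track [ 0.2974 -0.0913  0.2811] yaw 9.21 tilt [-0. -0. -1.] F [-0.2 -0.8  0.4] w 0.0856 J [-0.5   0.23  0.46  1.82 -0.12  1.11  0.17]
[ 0.492 -0.206  0.2  ] 9.3 -> [-0.0016  0.0004  0.0003  0.0812 -0.0897  0.192 ]
[ 0.492 -0.206  0.14 ] 9.3 -> [-0.0016  0.0004  0.0003  0.1412 -0.0897  0.192 ]
[ 0.492 -0.206  0.08 ] 9.3 -> [-0.0016  0.0004  0.0003  0.2012 -0.0896  0.1919]
```

Emit:
{"api": "apply_moves", "payload": {
  "series": "0 0 0 0.02 -0.022 0.048 1;0 0 0 0.04 -0.045 0.096 1;0 0 0 0.06 -0.067 0.144 1;0 0 0 0.08 -0.09 0.192 1;0 0 0 0.11 -0.09 0.192 1;0 0 0 0.13 -0.09 0.192 1;0 0 0 0.13 -0.09 0.192 1"
}}

```text
clock: 2.48
tcp_pos: [0.4904, -0.2029, 0.1498]
orientation: [1.088, 1.285, -1.091]
contact_force: [0.1, 0.2, -0.4]
grip_width: 0.0853
```

Run:
```python
from h import *
st()
im=grab_frame('scene'); cv2.imwrite('pics/s1.png',im); crop(im,300,100,180,170,4,'pics/s1c.png')
way((tw(.1055,-.0013,.08),9.3))
```

```text
t 2.48 P [ 0.4904 -0.2029  0.1498] track [ 0.1085 -0.0006  0.1498] yaw 9.27 tilt [-0.004  0.001 -1.   ] F [ 0.1  0.2 -0.4] w 0.0853 J [-0.14  0.37  0.52  2.   -0.25  0.83  0.68]
[ 0.492 -0.206  0.08 ] 9.3 -> [-0.0003 -0.0004  0.0016  0.071  -0.0001  0.0026]
```

View pics/s1c.png

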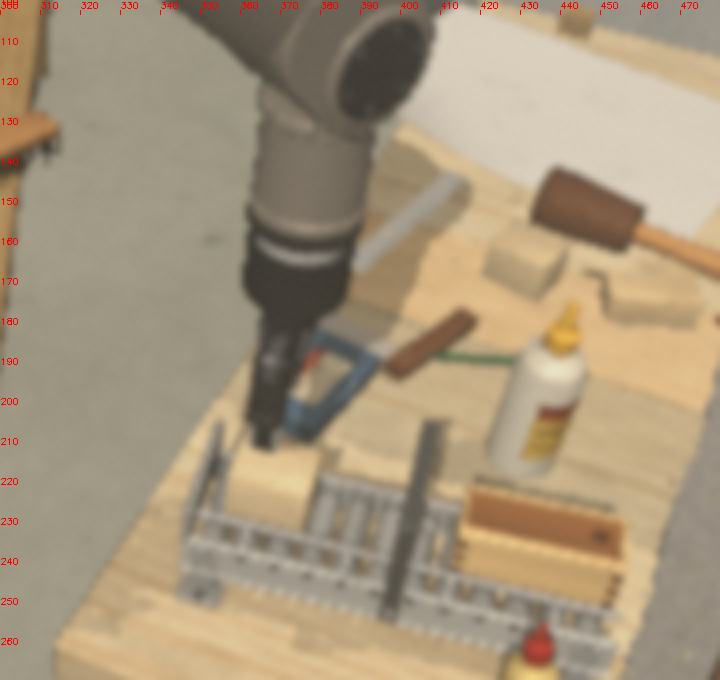

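The gripper hangs over the stray block (fingertips near pixel (365,210), block top near (368,216)), with the jaws across the track. Next I descend and grip.

Emit:
{"api": "apply_moves", "payload": {
  "series": "0 0 0 0.04 0 0.0026 1;0 0 0 0.071 0 0.0026 1;0 0 0 0.071 0 0.0026 1;0 0 0 0.071 0 0.0026 0;0 0 0 0.071 0 0.0026 0;0 0 0 0.071 0 0.0026 0;0 0 0 0.071 0 0.0026 0;0 0 0 0.071 0 0.0026 0",
  "force": 40
}}

```text
clock: 3.52
tcp_pos: [0.4934, -0.2063, 0.0821]
orientation: [1.09, 1.279, -1.087]
contact_force: [-1.8, -0.0, 5.1]
grip_width: 0.0493
```

Run:
```python
from h import *
st()
P=pose()[0]
d=tw(.07,.12,0)
way((P+[0,0,.08],9.3),(np.r_[d[:2],.16],9.3),(np.r_[d[:2],.022],9.3));print(np.hypot(*d[:2]),d)
```

```text
t 3.52 P [ 0.4934 -0.2063  0.0821] track [ 0.1046 -0.003   0.0821] yaw 9.27 tilt [ 0.003 -0.    -1.   ] F [-1.8 -0.   5.1] w 0.0493 J [-0.08  0.48  0.46  2.04 -0.33  0.69  0.75]
[ 0.493 -0.206  0.162] 9.3 -> [-0.0005  0.001  -0.0029 -0.08    0.0002  0.0001]
[ 0.378 -0.26   0.16 ] 9.3 -> [-0.0005  0.001  -0.0029 -0.0782 -0.1228  0.0347]
[ 0.378 -0.26   0.022] 9.3 -> [-0.0005  0.001  -0.0029  0.0598 -0.1232  0.0346]
0.4586043964373543 [ 0.37756505 -0.26031256  0.        ]
```

Emit:
{"api": "apply_moves", "payload": {
  "series": "0 0 0 -0.03 0 0 0;0 0 0 -0.08 0 0 0;0 0 0 -0.08 0 0 0;0 0 0 -0.08 -0.04 0.012 0;0 0 0 -0.08 -0.08 0.024 0;0 0 0 -0.08 -0.123 0.035 0;0 0 0 -0.05 -0.123 0.035 0;0 0 0 -0.03 -0.123 0.035 0;0 0 0 -0.03 -0.123 0.035 0"
}}

```text
clock: 4.65
tcp_pos: [0.3752, -0.2596, 0.1092]
orientation: [1.089, 1.284, -1.091]
contact_force: [0.6, -0.2, -0.5]
grip_width: 0.049
```

Run:
```python
from h import *
st()
im=grab_frame('scene'); crop(im,300,150,180,150,4,'pics/s2c.png')
d=tw(.07,.12,0)
way((np.r_[d[:2],.03],9.3),(np.r_[d[:2],.022],9.3))
```

```text
t 4.65 P [ 0.3752 -0.2596  0.1092] track [0.0711 0.1223 0.1092] yaw 9.26 tilt [-0.003  0.001 -1.   ] F [ 0.6 -0.2 -0.5] w 0.049 J [ 0.01  0.33  0.55  2.2  -0.27  0.68  0.91]
[ 0.378 -0.26   0.03 ] 9.3 -> [-0.0005 -0.0006  0.0013  0.08    0.0017  0.0006]
[ 0.378 -0.26   0.022] 9.3 -> [-0.0005 -0.0006  0.0013  0.088   0.0017  0.0006]
```

View pics/s2c.png

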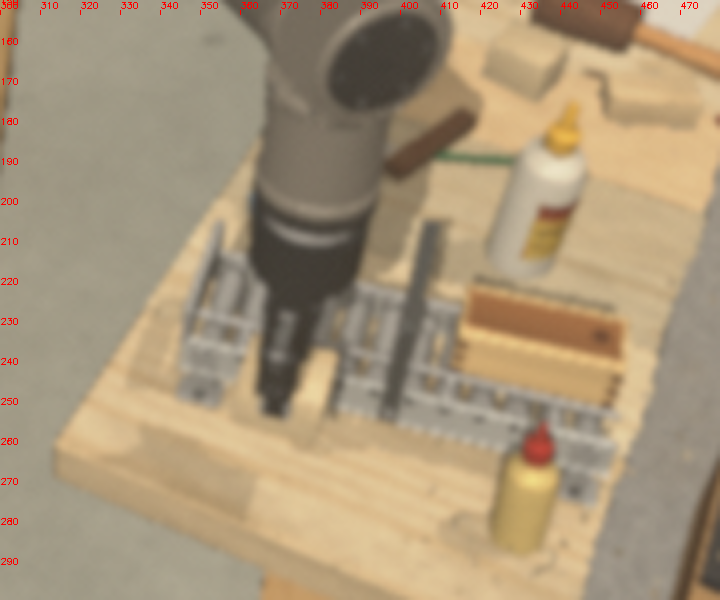

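The block is held in the jaws (edge visible at (378,245)) above the free strip of bench. Next I set it down.

Emit:
{"api": "apply_moves", "payload": {
  "series": "0 0 0 0.04 0.0017 0 0;0 0 0 0.075 0.0017 0 0;0 0 0 0.082 0.0017 0 0;0 0 0 0.087 0.0017 0 0;0 0 0 0.087 0.0017 0 0"
}}

```text
clock: 5.32
tcp_pos: [0.3789, -0.2603, 0.0242]
orientation: [1.089, 1.28, -1.088]
contact_force: [-0.0, 0.8, -0.0]
grip_width: 0.0491
```

Run:
```python
from h import *
st()
```

```text
t 5.33 P [ 0.3789 -0.2603  0.0242] track [0.0698 0.1187 0.0242] yaw 9.28 tilt [ 0.002 -0.001 -1.   ] F [-0.   0.8 -0. ] w 0.0491 J [ 0.13  0.5   0.42  2.23 -0.43  0.48  1.04]
```

Emit:
{"api": "apply_moves", "payload": {
  "series": "0 0 0 0.002 0 0 0;0 0 0 0.004 0 0 0;0 0 0 0.004 0 0 0"
}}

```text
clock: 5.7
tcp_pos: [0.3789, -0.2603, 0.022]
orientation: [1.092, 1.28, -1.087]
contact_force: [-6.3, 6.0, 38.8]
grip_width: 0.0492
```

Emit:
{"api": "apply_moves", "payload": {
  "series": "0 0 0 -0.002 0 0 0;0 0 0 -0.002 0 0 0.72;0 0 0 -0.002 0 0 0.72;0 0 0 -0.002 0 0 0.72;0 0 0 -0.03 0 0 0.72;0 0 0 -0.08 0 0 0.72;0 0 0 -0.15 0 0 0.72;0 0 0 -0.17 0 0 0.8;0 0 0 -0.17 0 0 0.8"
}}

```text
clock: 6.82
tcp_pos: [0.3794, -0.2604, 0.1911]
orientation: [1.09, 1.278, -1.086]
contact_force: [1.4, -0.5, -0.0]
grip_width: 0.0682
```

Run:
```python
from h import *
st()
im=grab_frame('scene'); crop(im,300,150,180,150,4,'pics/s3c.png')
z=.19
way((tw(-.075,0.03,z),9.3),(tw(-.140,0,z),9.3),(tw(-.140,0,.083),9.3))
```

```text
t 6.83 P [ 0.3794 -0.2604  0.1911] track [0.0696 0.1182 0.1911] yaw 9.3 tilt [ 0.004 -0.001 -1.   ] F [ 1.4 -0.5 -0. ] w 0.0682 J [-0.1   0.19  0.65  2.13 -0.15  0.87  0.8 ]
[ 0.49  -0.389  0.19 ] 9.3 -> [ 0.0002  0.0002 -0.0017 -0.0002  0.0889  0.1454]
[ 0.53  -0.448  0.19 ] 9.3 -> [ 2.000e-04  2.000e-04 -1.700e-03 -1.000e-04  1.189e-01  2.104e-01]
[ 0.53  -0.448  0.083] 9.3 -> [ 2.000e-04  2.000e-04 -1.700e-03  1.069e-01  1.187e-01  2.104e-01]
```

View pics/s3c.png

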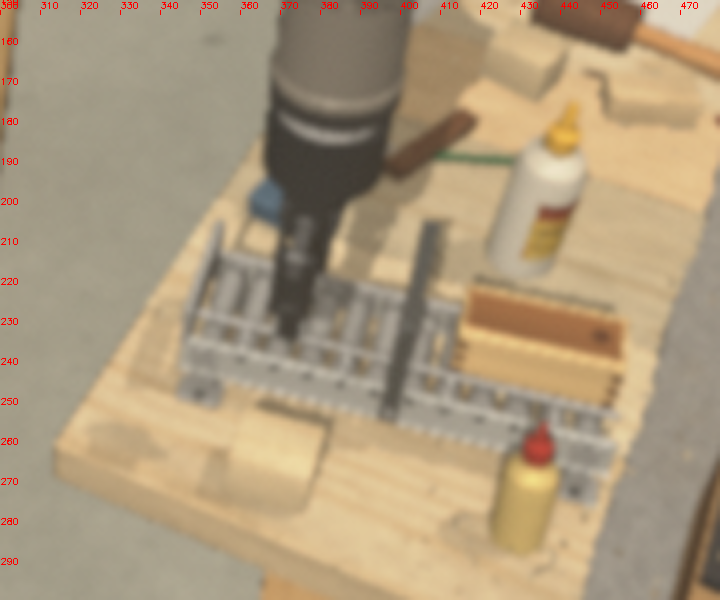

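The block lies flat on the bench at about (355–382, 250–278); the track beyond the gate is clear. Now to the tool box's rear.

Emit:
{"api": "apply_moves", "payload": {
  "series": "0 0 0 0 0.03 0.05 0.9;0 0 0 0 0.06 0.1 0.9;0 0 0 0 0.089 0.145 0.9;0 0 0 0 0.105 0.18 0.9;0 0 0 0 0.119 0.21 0.9;0 0 0 0.03 0.119 0.21 0.9;0 0 0 0.05 0.119 0.21 0.9;0 0 0 0.05 0.119 0.21 0.9"
}}

```text
clock: 7.88
tcp_pos: [0.5279, -0.4463, 0.136]
orientation: [1.09, 1.288, -1.09]
contact_force: [-0.1, -0.6, 0.4]
grip_width: 0.0771
```

Run:
```python
from h import *
st()
im=grab_frame('scene'); crop(im,340,130,150,150,4,'pics/s4c.png')
im=grab_frame('top'); crop(im,380,180,110,90,6,'pics/t4c.png')
way((tw(-.140,0,.083),9.3))
```

```text
t 7.88 P [ 0.5279 -0.4463  0.136 ] track [-0.1378  0.0017  0.136 ] yaw 9.28 tilt [-0.005  0.004 -1.   ] F [-0.1 -0.6  0.4] w 0.0771 J [ 0.23  0.66  0.57  1.62 -0.41  0.99  1.1 ]
[ 0.53  -0.448  0.083] 9.3 -> [-0.0003 -0.0004  0.0004  0.0562  0.0006  0.0005]
```

View pics/s4c.png

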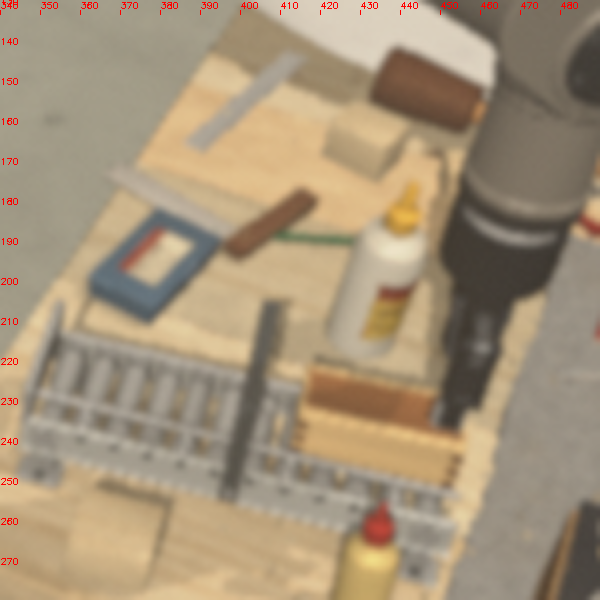

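View pics/t4c.png

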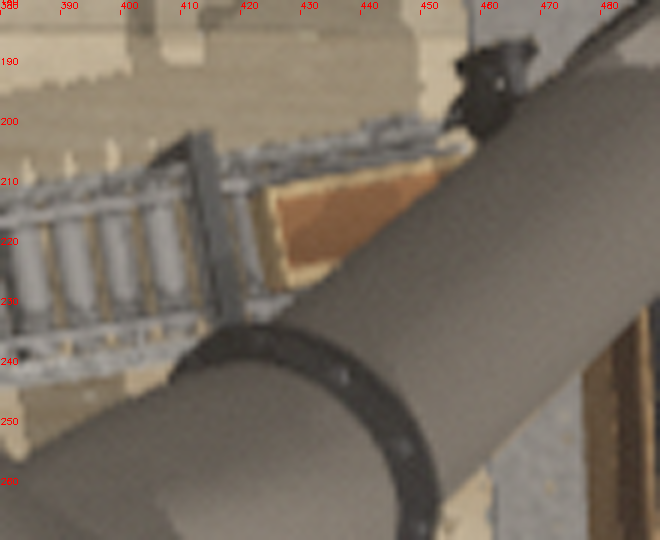

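Run:
```python
from h import *
for y in(.0385,.053,-.0385,-.053): print(y,proj('scene',tw(-.138,y,.146)).round(1),proj('top',tw(-.138,y,.146)).round(1))
for a in(-.06,.06):
  for b in(-.027,.027): print(a,b,proj('scene',tw(-.0975+a,b,.11)).round(1),proj('top',tw(-.0975+a,b,.11)).round(1))
```

```text
0.0385 [451.5 234.7] [461.1 224.3]
0.053 [451.1 238.4] [462.  228.7]
-0.0385 [453.4 216.2] [456.4 200.8]
-0.053 [453.8 212.8] [455.5 196.4]
-0.06 -0.027 [456.9 228.8] [459.5 205. ]
-0.06 0.027 [455.7 241.9] [462.8 221.1]
0.06 -0.027 [416.3 219.2] [423.8 210.5]
0.06 0.027 [413.7 231.7] [426.9 226.6]
```

Emit:
{"api": "apply_moves", "payload": {
  "series": "0 0 0 0.03 0.0006 0 0.9;0 0 0 0.053 0.0006 0 0.9;0 0 0 0.055 0.0006 0 0.9;0 0 0 0.055 0.0006 0 0.9;0 0 0 0.055 0.0006 0 0;0 0 0 0.055 0.0006 0 0;0 0 0 0.055 0.0006 0 0;0 0 0 0.055 0.0006 0 0",
  "force": 25
}}

```text
clock: 8.98
tcp_pos: [0.5306, -0.4486, 0.0856]
orientation: [1.089, 1.279, -1.089]
contact_force: [-1.1, -0.1, 5.7]
grip_width: 0.0539
```

Run:
```python
from h import *
st()
im=grab_frame('scene'); crop(im,340,130,150,150,4,'pics/s5c.png')
P=pose()[0]; x,y,z=wt(P)
way((tw(x+.11,y,z),9.3))
```

```text
t 8.97 P [ 0.5306 -0.4486  0.0856] track [-0.1406 -0.0005  0.0856] yaw 9.28 tilt [ 0.002 -0.001 -1.   ] F [-1.1 -0.1  5.7] w 0.0539 J [ 0.25  0.72  0.54  1.64 -0.45  0.9   1.13]
[ 0.513 -0.34   0.086] 9.3 -> [-0.0004  0.0016 -0.0014 -0.0002 -0.     -0.11  ]
```

View pics/s5c.png

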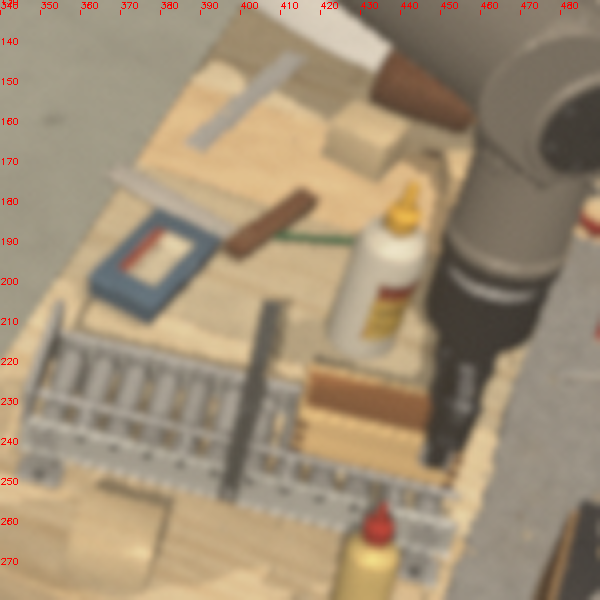

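The jaws hold the box's rear end (fingertips near (447,246)). Rolling it under the gate.

Emit:
{"api": "apply_moves", "payload": {
  "series": "0 0 0 0 0 -0.012 0;0 0 0 0 0 -0.028 0;0 0 0 0 0 -0.044 0;0 0 0 0 0 -0.06 0;0 0 0 0 0 -0.076 0;0 0 0 0 0 -0.09 0;0 0 0 0 0 -0.102 0;0 0 0 0 0 -0.108 0;0 0 0 0 0 -0.108 0;0 0 0 0 0 -0.108 0"
}}

```text
clock: 10.28
tcp_pos: [0.5124, -0.3416, 0.0856]
orientation: [1.089, 1.28, -1.089]
contact_force: [-2.0, 0.4, 10.5]
grip_width: 0.0534
```

Run:
```python
from h import *
st()
im=grab_frame('scene'); crop(im,340,130,150,150,4,'pics/s6c.png')
```

```text
t 10.28 P [ 0.5124 -0.3416  0.0856] track [-0.032   0.0001  0.0856] yaw 9.26 tilt [ 0.001 -0.    -1.   ] F [-2.   0.4 10.5] w 0.0534 J [ 0.08  0.61  0.55  1.85 -0.43  0.8   1.03]
```

View pics/s6c.png

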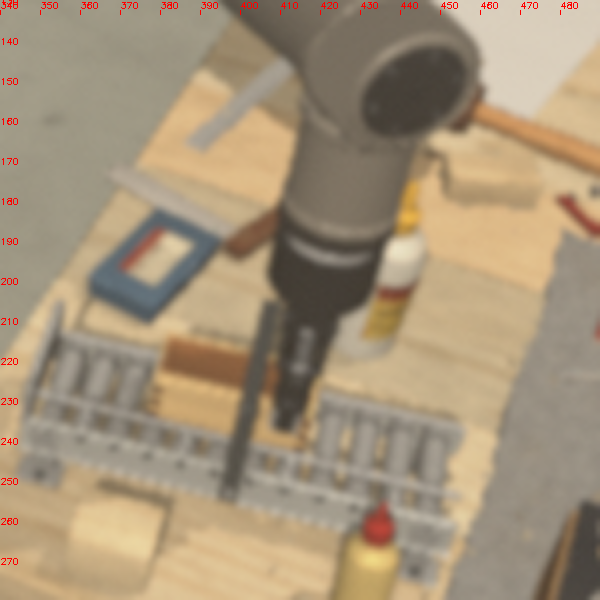

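The box sits under the gate, its front end (left, about (380,215)–(378,226)) well past the bar. Release, go over the bar, and take it from the far side.

Emit:
{"api": "apply_moves", "payload": {
  "series": "0 0 0 0 0 0 0.9;0 0 0 0 0 0 0.9;0 0 0 0 0 0 0.9;0 0 0 -0.04 0 0 0.9;0 0 0 -0.085 0 0 0.9;0 0 0 -0.085 0 0 0.9;0 0 0 -0.085 0 -0.042 0.9;0 0 0 -0.085 0 -0.082 0.9;0 0 0 -0.085 0 -0.082 0.9;0 0 0 -0.085 0 -0.082 0.9"
}}

```text
clock: 11.58
tcp_pos: [0.4993, -0.2606, 0.169]
orientation: [1.089, 1.282, -1.089]
contact_force: [-0.1, -0.5, -0.0]
grip_width: 0.0769
```

Run:
```python
from h import *
st()
im=grab_frame('scene'); crop(im,340,130,150,150,4,'pics/s7c.png')
im=grab_frame('top'); crop(im,360,180,110,80,6,'pics/t7c.png')
way((tw(.05,0,.083),9.3))
```

```text
t 11.57 P [ 0.4993 -0.2606  0.169 ] track [ 5.00e-02 -1.00e-04  1.69e-01] yaw 9.29 tilt [-0. -0. -1.] F [-0.1 -0.5 -0. ] w 0.0769 J [-0.13  0.42  0.64  1.92 -0.32  0.9   0.83]
[ 0.499 -0.261  0.083] 9.3 -> [-0.0017  0.0007  0.0004  0.0861  0.0002 -0.0009]
```

View pics/s7c.png

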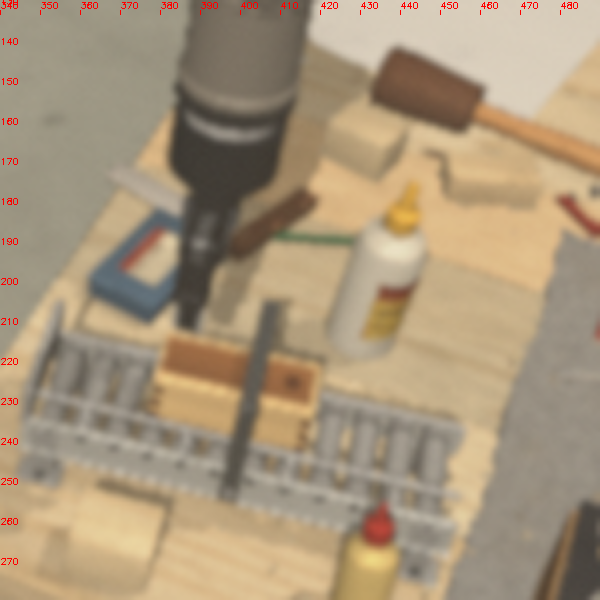

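View pics/t7c.png

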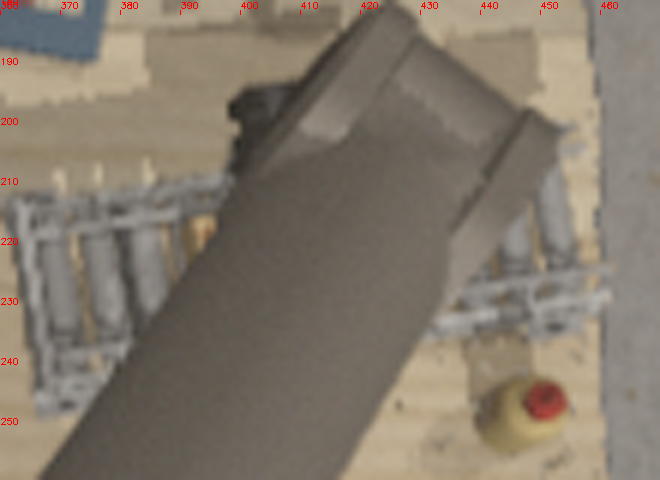

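Emit:
{"api": "apply_moves", "payload": {
  "series": "0 0 0 0.04 0 -0.001 0.9;0 0 0 0.07 0 -0.001 0.9;0 0 0 0.084 0 -0.001 0.9;0 0 0 0.084 0 -0.001 0.9;0 0 0 0.084 0 -0.001 0;0 0 0 0.084 0 -0.001 0;0 0 0 0.084 0 -0.001 0;0 0 0 0.084 0 -0.001 0"
}}

```text
clock: 12.68
tcp_pos: [0.4999, -0.2601, 0.0865]
orientation: [1.09, 1.279, -1.088]
contact_force: [-1.4, -1.0, 6.8]
grip_width: 0.0532
```

Run:
```python
from h import *
st()
im=grab_frame('scene'); crop(im,340,130,150,150,4,'pics/s8c.png')
print(wt(onz('scene',(380.5,213.5),.11)),wt(onz('scene',(420.3,220.5),.11)),wt(onz('scene',(378,226),.11)))
```

```text
t 12.68 P [ 0.4999 -0.2601  0.0865] track [ 0.0505 -0.0007  0.0865] yaw 9.26 tilt [ 0.002 -0.001 -1.   ] F [-1.4 -1.   6.8] w 0.0532 J [-0.06  0.54  0.56  1.98 -0.42  0.74  0.91]
[ 0.0703039  -0.01506091  0.11      ] [-0.04989613 -0.02549856  0.11      ] [0.06679062 0.03920204 0.11      ]
```

View pics/s8c.png

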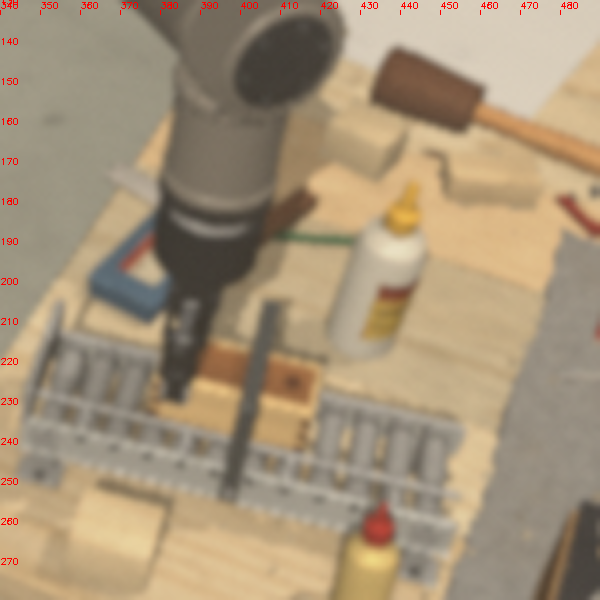

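Gripped on the far side of the gate; the box centre is at track x of about 10 mm. Roll toward the stop, slower at the end.

Emit:
{"api": "apply_moves", "payload": {
  "series": "0 0 0 0 0 -0.012 0;0 0 0 0 0 -0.028 0;0 0 0 0 0 -0.044 0;0 0 0 0 0 -0.058 0;0 0 0 0 0 -0.07 0;0 0 0 0 0 -0.078 0;0 0 0 0 0 -0.082 0;0 0 0 0 0 -0.085 0;0 0 0 0 0 -0.085 0"
}}

```text
clock: 13.85
tcp_pos: [0.4857, -0.1755, 0.0865]
orientation: [1.089, 1.28, -1.088]
contact_force: [-3.6, -0.2, 12.6]
grip_width: 0.0535
```

Run:
```python
from h import *
st()
```

```text
t 13.85 P [ 0.4857 -0.1755  0.0865] track [ 0.1362 -0.0004  0.0865] yaw 9.28 tilt [ 0.001 -0.    -1.   ] F [-3.6 -0.2 12.6] w 0.0535 J [-0.23  0.47  0.58  2.08 -0.4   0.69  0.77]
```

Emit:
{"api": "apply_moves", "payload": {
  "series": "0 0 0 0 0 -0.002 0;0 0 0 0 0 -0.004 0;0 0 0 0 0 -0.004 0"
}}

```text
clock: 14.22
tcp_pos: [0.4857, -0.1754, 0.0865]
orientation: [1.087, 1.274, -1.091]
contact_force: [-0.1, -11.9, 3.4]
grip_width: 0.0533
```

Emit:
{"api": "apply_moves", "payload": {
  "series": "0 0 0 0 0 0.002 0;0 0 0 0 0 0.003 0;0 0 0 0 0 0.003 0.9;0 0 0 0 0 0.003 0.9;0 0 0 0 0 0.003 0.9;0 0 0 -0.03 0 0.003 0.9;0 0 0 -0.06 0 0.003 0.9;0 0 0 -0.06 0 0.03 0.9;0 0 0 -0.06 0 0.042 0.9;0 0 0 -0.06 0 0.042 0.9"
}}

```text
clock: 15.48
tcp_pos: [0.4911, -0.2135, 0.1448]
orientation: [1.09, 1.282, -1.091]
contact_force: [-0.4, 1.1, -0.4]
grip_width: 0.0768
```

Run:
```python
from h import *
st()
im=grab_frame('scene'); crop(im,320,130,150,150,4,'pics/s9c.png')
im=grab_frame('top'); crop(im,340,180,110,80,6,'pics/t9c.png')
way((tw(.098,0,.084),9.3))
for a in(-.06,.06):
  for b in(-.027,.027): print(a,b,proj('scene',tw(.098+a,b,.11)).round(1),proj('top',tw(.098+a,b,.11)).round(1))
```

```text
t 15.47 P [ 0.4911 -0.2135  0.1448] track [0.0978 0.0004 0.1448] yaw 9.18 tilt [-0.001 -0.    -1.   ] F [-0.4  1.1 -0.4] w 0.0768 J [-0.22  0.41  0.64  2.   -0.33  0.83  0.78]
[ 0.491 -0.213  0.084] 9.3 -> [-0.0003 -0.001   0.0014  0.0606  0.0002  0.0012]
-0.06 -0.027 [391.6 213.4] [401.3 214. ]
-0.06 0.027 [388.3 225.5] [404.2 230.1]
0.06 -0.027 [353.8 204.4] [365.4 219.5]
0.06 0.027 [349.4 216. ] [368.1 235.7]
```

View pics/s9c.png

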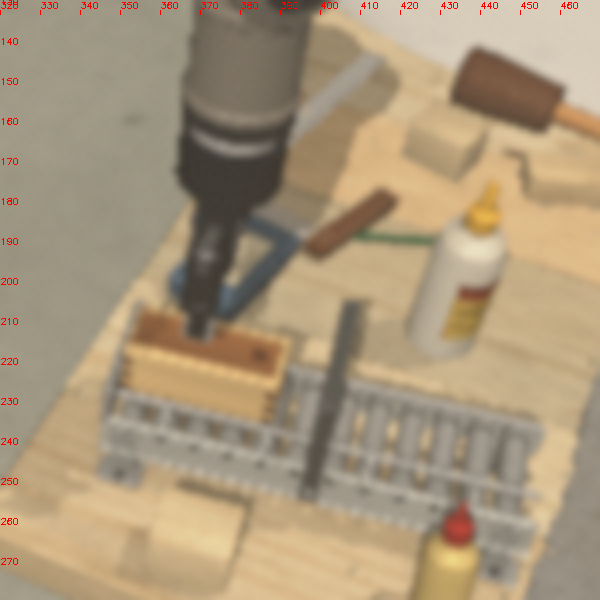

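View pics/t9c.png

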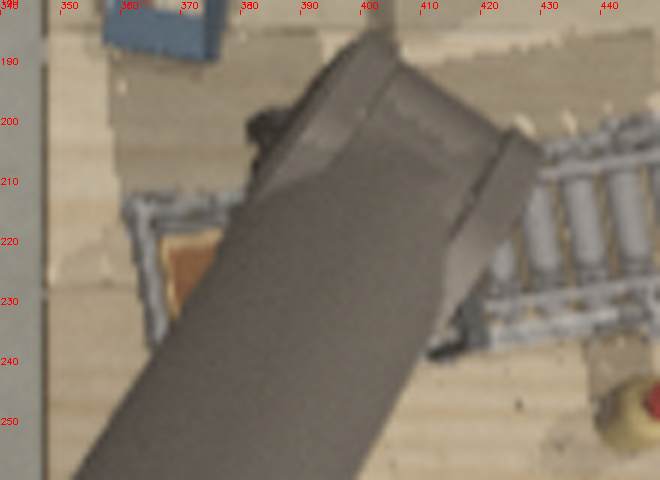

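The box is up against the stop in both views: in the scene picture its top spans about (353,206)–(391,215), as predicted for contact. Now I grip it at its middle.

Emit:
{"api": "apply_moves", "payload": {
  "series": "0 0 0 0.03 0 0.001 0.9;0 0 0 0.055 0 0.001 0.9;0 0 0 0.063 0 0.001 0.9;0 0 0 0.063 0 0.001 0.9;0 0 0 0.063 0 0.001 0;0 0 0 0.063 0 0.001 0;0 0 0 0.063 0 0.001 0;0 0 0 0.063 0 0.001 0;0 0 0 0.063 0 0.001 0",
  "force": 60
}}

```text
clock: 16.7
tcp_pos: [0.4926, -0.2144, 0.0835]
orientation: [1.09, 1.28, -1.088]
contact_force: [-0.9, -0.2, 6.6]
grip_width: 0.0527
```

Run:
```python
from h import *
st()
```

```text
t 16.7 P [ 0.4926 -0.2144  0.0835] track [ 0.0968 -0.0009  0.0835] yaw 9.27 tilt [ 0.002 -0.    -1.   ] F [-0.9 -0.2  6.6] w 0.0527 J [-0.15  0.51  0.58  2.04 -0.42  0.71  0.85]
```

Emit:
{"api": "apply_moves", "payload": {
  "series": "0 0 0 -0.005 0 0.001 0;0 0 0 -0.015 0 0.002 0;0 0 0 -0.04 0 0.003 0;0 0 0 -0.07 0 0.003 0;0 0 0 -0.11 0 0.003 0;0 0 0 -0.15 0 0.003 0;0 0 0 -0.15 0 0.003 0;0 0 0 -0.15 0 0.003 0"
}}

```text
clock: 17.7
tcp_pos: [0.4915, -0.2163, 0.2315]
orientation: [1.089, 1.283, -1.089]
contact_force: [-0.8, 0.4, -6.0]
grip_width: 0.0528
```

Run:
```python
from h import *
st()
im=grab_frame('scene'); crop(im,300,100,150,150,4,'pics/s10c.png')
# tray bay inner corners from first top image, floor-level/top-level wall lines
def T(X,Y): return np.array([(X+.5)/5-.5+170,(Y+.5)/5-.5+170])
# wall centres at top z=.034 : left outer wall line x~312 ; divider x~427(top) 428(bottom); front wall y~205, back y~412
for p in [(312,205),(427,205),(428,412),(311,412)]: print(onz('top',T(*p),.034).round(4))
P=pose()[0]
way(((.53,-.02,.235),50),((.475,.264,.235),91.6))
```

```text
t 17.7 P [ 0.4915 -0.2163  0.2315] track [0.095  0.0005 0.2315] yaw 9.29 tilt [-0.001  0.001 -1.   ] F [-0.8  0.4 -6. ] w 0.0528 J [-0.29  0.3   0.72  1.92 -0.23  1.01  0.7 ]
[0.5444 0.3051 0.034 ]
[0.5452 0.2253 0.034 ]
[0.4021 0.2203 0.034 ]
[0.4014 0.3004 0.034 ]
[ 0.53  -0.02   0.235] 50 -> [-0.7105 -0.0021  0.0018 -0.004   0.07   -0.1874]
[0.475 0.264 0.235] 91.6 -> [-1.4365e+00 -2.8000e-03  1.0000e-03 -3.6000e-03  6.1500e-02 -4.7660e-01]
```

View pics/s10c.png

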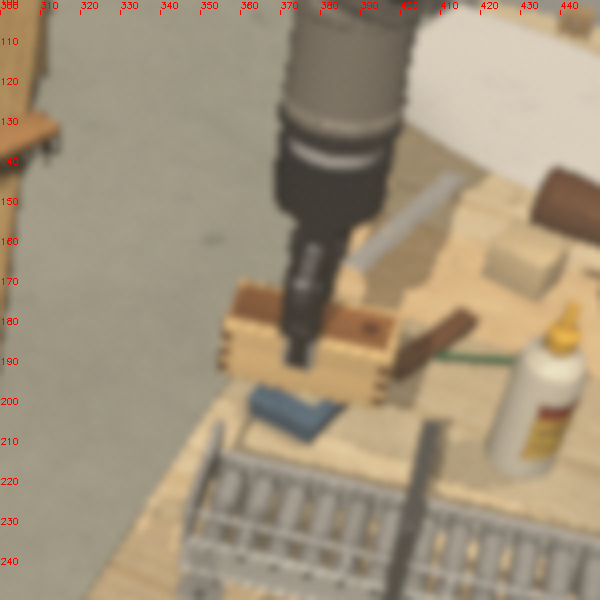

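The box is held level, clear of the track (its top at about (355–398, 172–185)). Carry it to the tray while turning.

Emit:
{"api": "apply_moves", "payload": {
  "series": "-0.1 0 0 -0.003 0.02 -0.04 0;-0.24 0 0 -0.003 0.04 -0.085 0;-0.38 0 0 -0.003 0.055 -0.13 0;-0.53 0 0 -0.003 0.07 -0.18 0;-0.68 0 0 -0.003 0.075 -0.225 0;-0.83 0 0 -0.003 0.08 -0.27 0;-0.98 0 0 -0.003 0.08 -0.315 0;-1.12 0 0 -0.003 0.075 -0.36 0;-1.25 0 0 -0.003 0.07 -0.4 0;-1.36 0 0 -0.003 0.065 -0.44 0;-1.43 0 0 -0.003 0.062 -0.465 0;-1.44 0 0 -0.003 0.06 -0.477 0"
}}

```text
clock: 19.25
tcp_pos: [0.4739, 0.2642, 0.2343]
orientation: [-0.026, 1.572, 0.024]
contact_force: [0.0, -1.3, -4.1]
grip_width: 0.0528
```

Run:
```python
from h import *
st()
b=[.4736,.2634]
way((b+[.12],91.8),(b+[.05],91.8))
```

```text
t 19.25 P [0.4739 0.2642 0.2343] track [ 0.572  -0.0598  0.2343] yaw 91.85 tilt [-0.002 -0.001 -1.   ] F [ 0.  -1.3 -4.1] w 0.0528 J [-0.82  0.26  0.24  1.88 -0.07  1.01  1.05]
[0.474 0.263 0.12 ] 91.8 -> [ 9.000e-04 -1.600e-03  1.200e-03  1.143e-01 -6.000e-04 -1.000e-04]
[0.474 0.263 0.05 ] 91.8 -> [ 0.0009 -0.0016  0.0012  0.1843 -0.0005  0.    ]
```

Emit:
{"api": "apply_moves", "payload": {
  "series": "0 0 0 0.04 -0.001 0 0;0 0 0 0.09 -0.001 0 0;0 0 0 0.13 -0.001 0 0;0 0 0 0.15 -0.001 0 0;0 0 0 0.15 -0.001 0 0"
}}

```text
clock: 19.88
tcp_pos: [0.474, 0.2603, 0.0837]
orientation: [-0.025, 1.574, 0.02]
contact_force: [-0.7, -0.3, -4.6]
grip_width: 0.0526
```

Run:
```python
from h import *
st()
im=grab_frame('scene'); crop(im,180,110,130,120,5,'pics/s11c.png')
im=grab_frame('top'); crop(im,180,170,130,100,6,'pics/t11c.png')
P=pose()[0];a=np.radians(1.8);ux=np.array([np.cos(a),np.sin(a),0]);uy=np.array([-np.sin(a),np.cos(a),0])
for i in(-.06,.06):
  for j in(-.027,.027): print(i,j,proj('top',P+[0,0,.0265]+i*ux+j*uy).round(1),proj('scene',P+[0,0,.0265]+i*ux+j*uy).round(1))
```

```text
t 19.88 P [0.474  0.2603 0.0837] track [ 0.5682 -0.0594  0.0837] yaw 91.63 tilt [-0.003 -0.003 -1.   ] F [-0.7 -0.3 -4.6] w 0.0526 J [-0.78  0.46  0.2   2.01 -0.14  0.69  1.11]
-0.06 -0.027 [247.9 246.5] [237.1 182.5]
-0.06 0.027 [231.3 246.9] [223.8 177.8]
0.06 -0.027 [248.  209.9] [256.6 162.7]
0.06 0.027 [231.5 210.3] [243.7 158.5]
```

View pics/s11c.png

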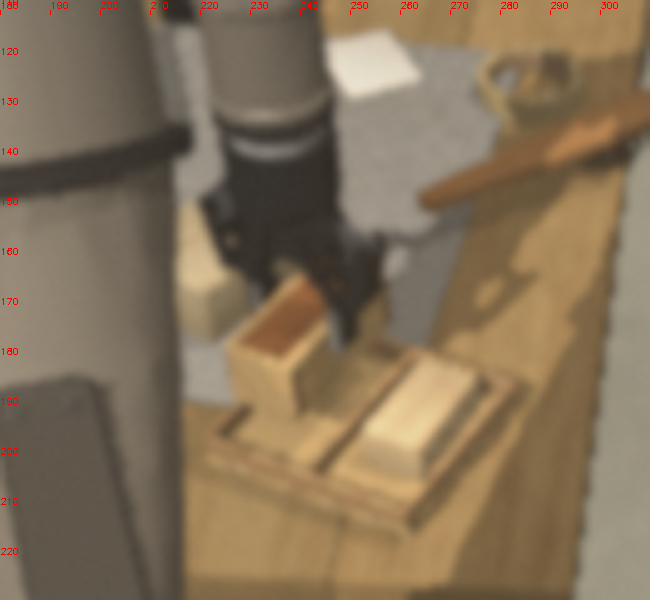

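View pics/t11c.png

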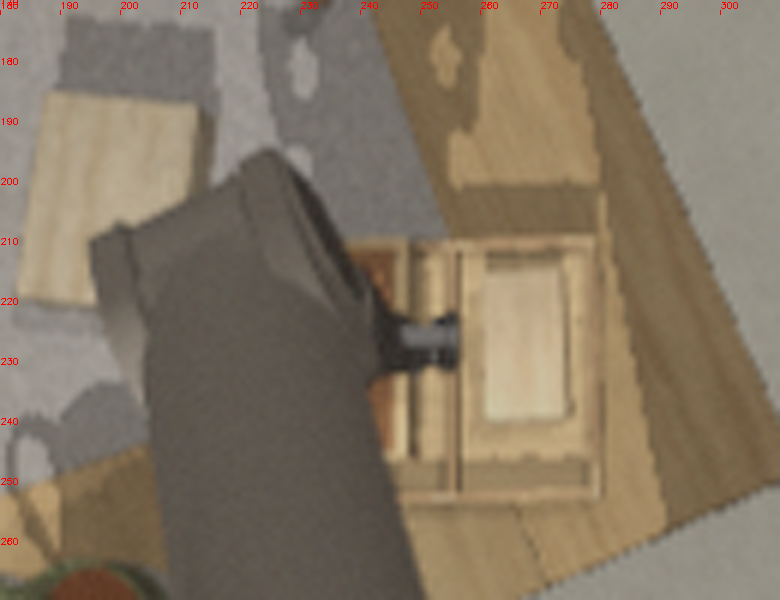

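Box held over the empty bay (top view: its right edge at column ~247.5, as predicted; divider at ~255). Correct 3 mm sideways and lower.

Run:
```python
from h import *
b=[.4738,.2634]
way((b+[.06],91.8),(b+[.044],91.8))
```

```text
[0.474 0.263 0.06 ] 91.8 -> [-0.0021  0.0008  0.0002  0.0259  0.0016 -0.0017]
[0.474 0.263 0.044] 91.8 -> [-0.0021  0.0008  0.0002  0.0419  0.0016 -0.0017]
```

Emit:
{"api": "apply_moves", "payload": {
  "series": "0 0 0 0.012 0.001 -0.001 0;0 0 0 0.026 0.0015 -0.0015 0;0 0 0 0.037 0.0015 -0.0015 0;0 0 0 0.04 0.0015 -0.0015 0;0 0 0 0.04 0.0015 -0.0015 0;0 0 0 0.04 0.0015 -0.0015 0"
}}

```text
clock: 20.72
tcp_pos: [0.4734, 0.2641, 0.0456]
orientation: [-0.024, 1.57, 0.025]
contact_force: [0.5, 0.3, -2.8]
grip_width: 0.0532
```

Run:
```python
from h import *
st()
```

```text
t 20.73 P [0.4734 0.2641 0.0456] track [ 0.5721 -0.0593  0.0456] yaw 91.78 tilt [ 0.001  0.    -1.   ] F [ 0.5  0.3 -2.8] w 0.0532 J [-0.77  0.52  0.18  2.02 -0.16  0.61  1.12]
```

Still carrying the weight; about 6 mm to go.

Emit:
{"api": "apply_moves", "payload": {
  "series": "0 0 0 0.002 0 0 0;0 0 0 0.004 0 0 0;0 0 0 0.0055 0 0 0;0 0 0 0.0055 0 0 0;0 0 0 0.0055 0 0 0"
}}

```text
clock: 21.35
tcp_pos: [0.473, 0.2639, 0.0398]
orientation: [-0.025, 1.571, 0.025]
contact_force: [0.2, 0.6, -4.7]
grip_width: 0.0528
```

Emit:
{"api": "apply_moves", "payload": {
  "series": "0 0 0 0.001 0 0 0;0 0 0 0.002 0 0 0;0 0 0 0.002 0 0 0"
}}

```text
clock: 21.72
tcp_pos: [0.4731, 0.264, 0.0395]
orientation: [-0.024, 1.571, 0.025]
contact_force: [-5.5, -3.3, 15.5]
grip_width: 0.0531
```

Touched the floor at the expected height. Release.

Emit:
{"api": "apply_moves", "payload": {
  "series": "0 0 0 -0.001 0 0 0;0 0 0 -0.001 0 0 0.78;0 0 0 -0.001 0 0 0.78;0 0 0 -0.001 0 0 0.78;0 0 0 -0.02 0 0 0.78;0 0 0 -0.06 0 0 0.78;0 0 0 -0.12 0 0 0.78;0 0 0 -0.18 0 0 0.78;0 0 0 -0.18 0 0 0.78"
}}

```text
clock: 22.85
tcp_pos: [0.4759, 0.2656, 0.2228]
orientation: [-0.019, 1.563, 0.029]
contact_force: [0.1, 0.4, -0.7]
grip_width: 0.0667
```

Run:
```python
from h import *
st()
im=grab_frame('scene'); crop(im,180,110,130,120,5,'pics/s12c.png')
way(((.50,.05,.25),91.8))
```

```text
t 22.85 P [0.4759 0.2656 0.2228] track [ 0.5731 -0.0621  0.2228] yaw 91.77 tilt [ 0.008  0.006 -1.   ] F [ 0.1  0.4 -0.7] w 0.0667 J [-0.83  0.27  0.25  1.9  -0.08  0.97  1.06]
[0.5  0.05 0.25] 91.8 -> [-0.0004  0.004  -0.0032 -0.0306 -0.2153  0.0191]
```

View pics/s12c.png

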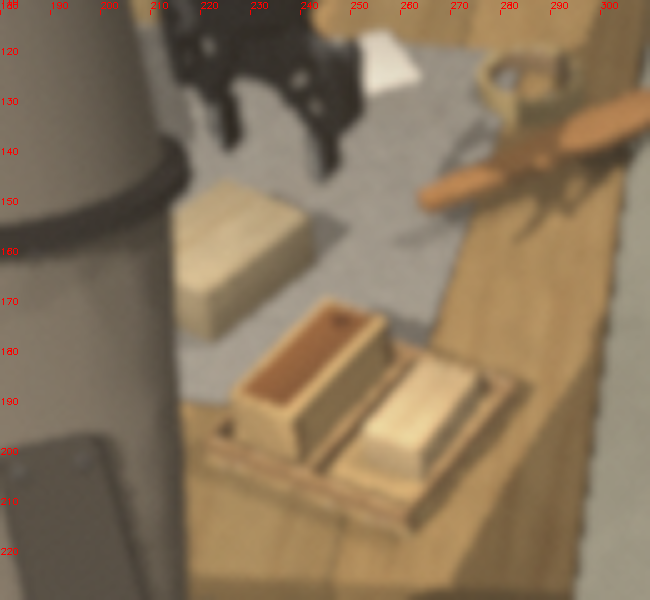

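The box stands upright in the bay (top roughly (227,187)–(257,172)). I move the arm aside for a check from above.

Emit:
{"api": "apply_moves", "payload": {
  "series": "0 0 0 -0.02 -0.05 0.005 0.78;0 0 0 -0.03 -0.1 0.01 0.78;0 0 0 -0.03 -0.15 0.015 0.78;0 0 0 -0.03 -0.2 0.02 0.78;0 0 0 -0.03 -0.25 0.02 0.78;0 0 0 -0.03 -0.3 0.02 0.78;0 0 0 -0.03 -0.3 0.02 0.78;0 0 0 -0.03 -0.3 0.02 0.78"
}}

```text
clock: 23.9
tcp_pos: [0.5018, -0.0347, 0.2466]
orientation: [-0.025, 1.573, 0.025]
contact_force: [0.1, 0.1, 0.0]
grip_width: 0.0668
```

Run:
```python
from h import *
st()
im=grab_frame('top'); cv2.imwrite('pics/t13.png',im); crop(im,180,170,130,110,6,'pics/t13c.png')
b=np.array([.4738,.2634,.066]);a=np.radians(1.8);ux=np.array([np.cos(a),np.sin(a),0]);uy=np.array([-np.sin(a),np.cos(a),0])
for i in(-.06,.06):
  for j in(-.027,.027): print(i,j,proj('top',b+i*ux+j*uy).round(1))
```

```text
t 23.9 P [ 0.5018 -0.0347  0.2466] track [ 0.2726 -0.039   0.2466] yaw 91.79 tilt [-0.002  0.    -1.   ] F [0.1 0.1 0. ] w 0.0668 J [-0.43  0.18  0.43  1.96 -0.09  1.02  1.64]
-0.06 -0.027 [249.7 247.8]
-0.06 0.027 [233.6 248.1]
0.06 -0.027 [249.7 212.3]
0.06 0.027 [233.8 212.7]
```

View pics/t13.png

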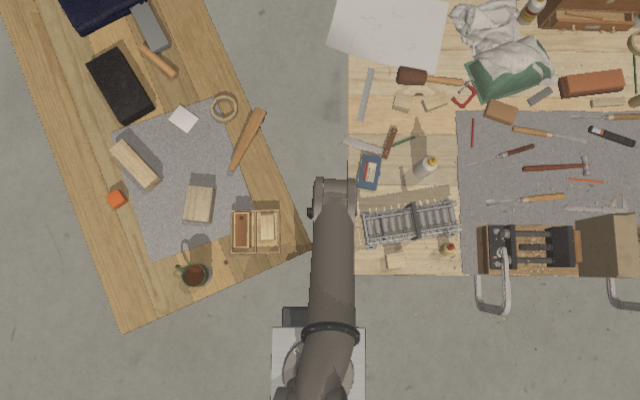

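View pics/t13c.png

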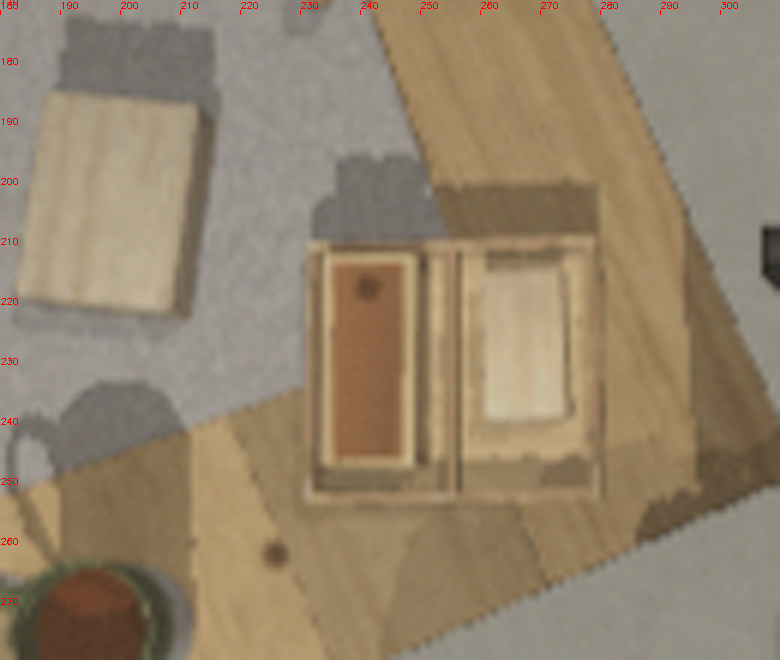

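```bash
python3 -c "
from bench import *
print(hand_in())"
```

```text
the job is handed in; nothing more can be done
None
```

The job is handed in, at about 24 s on the robot's clock. `hand_in()` gives no verdict, so the outcome rests on my own checks.

**What I did**
- I lifted the stray block off the track and set it on the free strip of the right-hand bench. It rested on the bench top about 120 mm to the robot's side of the track's centre line.
- I gripped the tool box at its rear and rolled it under the gate, leaving its centre about 10 mm past the bar. Then I re-gripped it beyond the gate and rolled it to the stop.
- Contact with the stop showed as about 12 N on the wrist with no further movement. Both views showed the box against the stop.
- I lifted the box at its middle, turned it, and lowered it into the empty bay. It touched the floor at a TCP height of 39.5 mm, the height I had worked out beforehand.

**Last checks**
- **Tool box:** in the final top view its corners lie within about 0.5 pixel (about 2 mm) of where a centred box in the bay should appear. It looked upright in the scene view.
- **Other things:** the bottles, the mug and the block in the tray look unmoved, and the gripper is clear of everything. I judged these by eye and did not re-measure them.

**What disagreed:** my first two-view heights were rough because the scene picture is blurred. The tool box's top came out at 98–107 mm at three corners, with the fourth badly picked, against 110 mm in the text. The stray block came out about 6 mm high and the tray rim 8–20 mm low. I used the text's heights instead; the side lengths they gave in the top view matched to about 4 mm.

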